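# Set out the polish tins from light to dark

## Robot

A 7-joint arm with a two-finger parallel gripper is mounted at the origin on the work surface. World frame = base frame: x ahead of the robot, y to its left, z up, the work surface at z = 0. Lengths are in mm, angles in rad, forces in N, time in s.
With the tool pointing down it reaches from about 400 to 875 mm from the base axis. Payload 4.4 kg.
Tool frame: the origin (TCP) lies on the centre line of the jaws, within the pads' length; the fingertips stand 8 mm ahead of it and the grasp point (between the pads) lies 11 mm behind it; x points along the fingers, z is the direction in which the jaws open and shut, and the axes are right-handed (so a half turn about x gives the same grasp; the last joint's range is limited). The gripper opens to 85 mm and grips with 20 to 120 N. Pads are 22 mm wide; open, the fingers measure 114 mm over their backs; the gripper's body (76 mm by 85 mm) begins 54 mm behind the grasp point. The pads swing forward as they close: fully open they stand 13 mm farther back than shut.
Start: joints at [-1.253, 0.628, 0.038, 1.517, -0.027, 0.996, -0.02], TCP at [243.368, 602.735, 239.313] pointing down, gripper open.
Joint ranges: [-3.06, 3.06], [-0.37, 2.12], [-1.25, 1.32], [0.18, 2.47], [-1.1, 4.24], [0.23, 1.98], [-2.94, 2.94]. Speed limits (rad/s): [2.57, 2.57, 3.14, 3.14, 3.14, 3.14, 3.14].

## Interface

Orientations are given as [roll, pitch, yaw] about the fixed x, y, z axes, in that order (R = Rz(yaw) Ry(pitch) Rx(roll)).
In Python, from cell import ctrl, get_image, camera_params gives the robot as it stands. The module is installed in compiled form; this text tells all that it offers.
- The arm moves only by the shell command python3 -m handwheel 'ROWS'. ROWS is text: rows parted by semicolons, each of 7 numbers parted by spaces: the opening, from -1 (shut) to 1 (fully open), then the shift along the tool's x, y, z in mm, then the turn, a rotation vector about the tool's x, y, z in rad. In form: grip x y z wx wy wz; .... A call has 1 to 10 rows; each row shifts and turns the pose as measured when the row begins, along the tool's axes as they then stand; what a row does not reach is not made up. A row lasts 1/10 s, in which the tool goes at most 50 mm and 8.59 degrees, less where a joint would pass 70% of its speed; a pose out of reach is approached as far as the arm can. A call with a gripper value outside its range is refused whole. The fingers move at their own pace and stop on an object; the grip force is fixed at half the most. Time passes only in rows, so rows that do not move let the fingers close. It gives the time, the measured TCP pose, the force and the opening at its end, in the units of the state.
- ctrl.read_state(): the state, without advancing time (a new reading comes with each control period).
- get_image(name): name is "scene" or "top" or "wrist"; returns the picture (384x512x3 uint8, blue, green, red); there is no depth.
- camera_params(name): a dict with "fx", "fy", "cx", "cy" (pixels), "k1" (the pictures are not rectified: a ray, as slopes to the right and down, at radius r is drawn at 1 + k1 r^2 times it, then the intrinsics apply), "eye" and "orientation" of the camera in the world. Camera axes: x right, y up, looking along -z (the intrinsics and any distortion apply to the point x, -y, -z); pixel columns grow to the right and rows downward; lengths in mm; the calibration is good to about 2 mm. A picture is of the moment at which its call begins: read the wrist's pose just before it. camera_params takes no time and is no camera call; for the wrist camera it gives the pose at the moment of the call.
- ctrl.finish_job(): hands the job in, once; it reports no verdict.
The state is a dict: "clock": time; "qpos": joint angles; "qd": joint speeds; "tau": joint torques, N m; "eef_pos": TCP position; "tool_rot": TCP orientation; "force": force on the tool from outside, world axes, zero at the start; "torque": the same for the moment, N m; "width": finger opening in mm.
Only numpy, scipy, OpenCV 4.12 (cv2) and the standard library are available. Lean on these libraries where they do the work, as an engineer would, in place of code of your own. Each camera call takes 0.05 s, during which the arm holds its last target.

## Task

Set out the shoe-polish bench: stand the four polish tins on the cork pads of the plywood board, one tin centred on each pad, lid up, in order of shade along the row, with the lightest at the end where the white egg cup stands and the darkest next to the round brush. Leave the egg cup and the round brush standing where they are.

Things in the scene. Friction and masses are not known exactly. Their poses are not given: they have to be found in the camera images.
- cream_centre (a point): Flat round shoe-polish tin with a pale cream lid, the lightest shade: 60 mm across, 26 mm high, about 75 g, standing lid up on the far half of the table. This point is its centre, 13 mm above its underside; z up along its axis. Low things lie in the gaps between tins: take each tin with one finger on the robot's side and one on the far side, where 50 mm or more is free.
- tan_centre (a point): Flat round shoe-polish tin with a tan (orange-brown) lid, the second lightest: 60 mm across, 26 mm high, about 75 g, standing lid up on the far half of the table. This point is its centre, 13 mm above its underside; z up along its axis. A shoe horn and a slim brush under 25 mm high lie along x between tins, as near as 15 mm to a tin.
- brown_centre (a point): Flat round shoe-polish tin with a dark brown lid, the second darkest: 60 mm across, 26 mm high, about 75 g, standing lid up on the far half of the table. This point is its centre, 13 mm above its underside; z up along its axis.
- black_centre (a point): Flat round shoe-polish tin with a black lid, the darkest: 60 mm across, 26 mm high, about 75 g, standing lid up on the far half of the table. This point is its centre, 13 mm above its underside; z up along its axis.
- pad1: Round cork pad, 68 mm across, 3 mm thick, fixed, leftmost of the row seen from the robot (greatest y). Origin at the centre of its underside, 6 mm above the table; its top is 3 mm above the origin; z up, y along the row. The four pads lie about 80 mm apart, centre to centre, on a plywood board 520 x 94 x 6 mm flat on the table; nothing stands before or behind the row within 75 mm of its line.
- pad2: Round cork pad, 68 mm across, 3 mm thick, fixed, second from the left. Origin at the centre of its underside, 6 mm above the table; its top is 3 mm above the origin; z up, y along the row.
- pad3: Round cork pad, 68 mm across, 3 mm thick, fixed, third from the left. Origin at the centre of its underside, 6 mm above the table; its top is 3 mm above the origin; z up, y along the row.
- pad4: Round cork pad, 68 mm across, 3 mm thick, fixed, rightmost of the row (least y). Origin at the centre of its underside, 6 mm above the table; its top is 3 mm above the origin; z up, y along the row.
- cup_centre (a point): White ceramic egg cup, 48 mm across the rim, 60 mm high, loose, standing on one end of the plywood board about 95 mm beyond the end pad's centre. It is at the left end on some days and the right end on others. This point is on its axis, 30 mm above its foot; z up.
- brush_centre (a point): Round polish brush with a dark turned-wood handle, 48 mm across, 57 mm high, loose, standing on its black bristles on the other end of the plywood board, about 95 mm beyond that end pad's centre. This point is on its axis, 30 mm above the bristle ends; z up.
There are look-alikes about, which are no part of the job. Leave any orange look-alike of the part that bears brush_centre alone. What is shaped like the part that bears brown_centre but blue is not meant.

How it is judged:
By the outcome, as a careful person would: the job done as asked, in the order asked, and still so for the second after the job is handed in, with the robot touching nothing.
It also fails if it takes over 80 s, if anything falls off the work surface, if the arm or the gripper's body presses on something with over 40 N, if the wrist force passes 120 N, or if a joint passes its speed limit or range.

## Working session

There is one attempt and no reset: what is moved stays moved. The work goes in short steps, Python scripts to look and compute and a shell command to move; the robot and the scene stay as the last step left them, time stands still between calls to the robot, and variables do not carry over. Pictures are saved under pics/ and viewed, and the job is handed in when it is done.

```bash
mkdir -p pics; cat > h.py <<'E'
import numpy as np,cv2
from cell import ctrl,get_image,camera_params
def snap(n,f):
    p=camera_params(n); im=get_image(n); cv2.imwrite('pics/'+f+'.png',im); return im,p
E
python3 - <<'E'
from h import *
for n in('scene','top','wrist'):
    im,p=snap(n,n+'0'); print(n,p)
s=ctrl.read_state(); print(s)
E
```

```text
scene {'fx': 396.4521366573279, 'fy': 396.4521366573279, 'cx': 250.33400688682673, 'cy': 199.81491663371557, 'k1': -0.12561630361756593, 'eye': array([911.8679369 , 349.47070989, 844.92208816]), 'orientation': array([ 0.57966264, -0.01078623,  2.35280365])}
top {'fx': 478.7590150613956, 'fy': 478.7590150613956, 'cx': 265.5024672758902, 'cy': 189.7071135762381, 'k1': 0.04865912014949915, 'eye': array([ 366.44348541,  -19.86644255, 1268.58082946]), 'orientation': array([ 0.15299389, -0.01028298, -1.59726684])}
wrist {'fx': 320.38281832315243, 'fy': 320.38281832315243, 'cx': 257.976212368408, 'cy': 188.5931332726759, 'k1': -0.0647460725434154, 'eye': array([167.17934862, 633.47371605, 372.78048748]), 'orientation': array([-0.31709902,  0.00248715,  1.18678683])}
{'clock': 0.15, 'qpos': array([-1.25278679,  0.62914286,  0.03848327,  1.51813416, -0.02699994,
        0.99630259, -0.01999641]), 'qd': array([-6.25797256e-04, -2.24030770e-03,  2.19387638e-04, -2.44006244e-03,
        3.08735035e-05, -1.08454056e-03, -2.13248334e-04]), 'tau': array([ 1.93375396e-03, -5.63800764e+01,  1.22785136e+00, -1.93653542e+01,
        1.11398741e-02,  7.31709501e-03,  3.16683588e-05]), 'eef_pos': array([243.2112419 , 602.28473927, 238.59633689]), 'tool_rot': array([-3.12247449,  1.56932824, -1.93551219]), 'force': array([-0.40685149,  0.38091772,  0.49240822]), 'torque': array([-0.01345954, -0.00165309,  0.01518353]), 'width': 85.43494763281109}
```

View pics/top0.png

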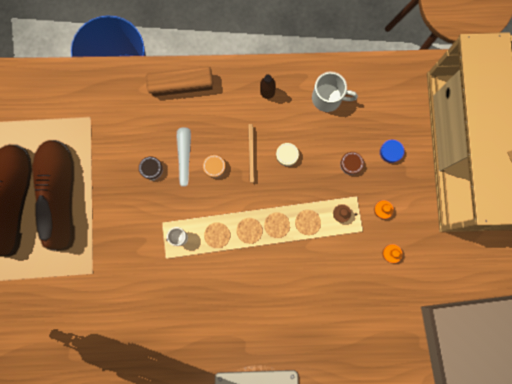

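View pics/scene0.png

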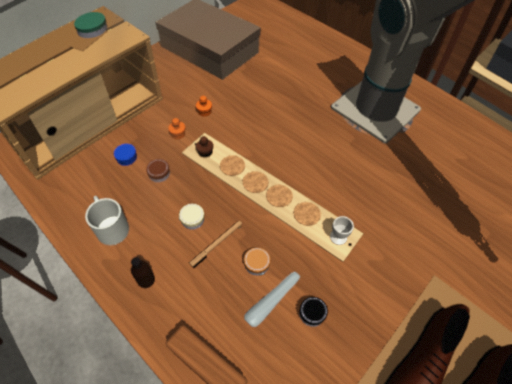

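View pics/wrist0.png

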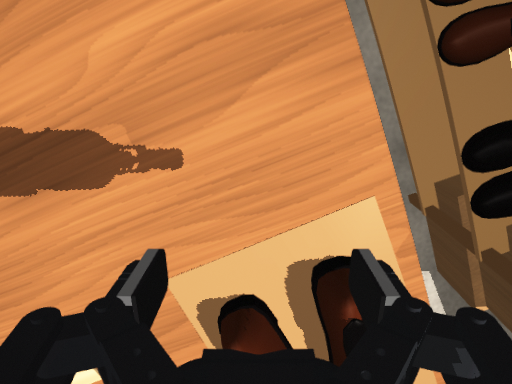

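Top view: tins at black (150,168), tan (214,167), cream (288,154), brown (352,163). The look-alike blue tin is at (392,152), and the orange knobs (384,210) and (393,254) are also not part of the job. Pads are at (217,235), (250,230), (277,225), (308,222). The egg cup is at the left (176,237), the dark brush at the right (344,213). So cream→pad1, tan→pad2, brown→pad3, black→pad4. Next I measure them.

```bash
cat >> h.py <<'E'
from scipy.spatial.transform import Rotation as Ro
def ray(p,u,v):
    d=np.array([(u-p['cx'])/p['fx'],(v-p['cy'])/p['fy']]); x=d.copy()
    for _ in range(20): x=d/(1+p['k1']*(x@x))
    return Ro.from_euler('xyz',p['orientation']).apply([x[0],-x[1],-1.])
def onto(p,u,v,z):
    r=ray(p,u,v); return p['eye']+r*(z-p['eye'][2])/r[2]
def proj(p,P):
    c=Ro.from_euler('xyz',p['orientation']).inv().apply(np.array(P)-p['eye']); s=np.array([c[0],-c[1]])/-c[2]
    s=s*(1+p['k1']*(s@s)); return s[0]*p['fx']+p['cx'],s[1]*p['fy']+p['cy']
E
python3 - <<'E'
from h import *
pt=camera_params('top');ps=camera_params('scene')
T=cv2.imread('pics/top0.png');S=cv2.imread('pics/scene0.png')
pads=[(217,235),(250,230),(277,225),(308,222)]
tins=dict(black=(150,168),tan=(214,167),cream=(288,154),brown=(352,163))
for k,c in tins.items():
    P=onto(pt,*c,26); print(k,P.round(),np.round(proj(ps,P)))
for c in pads+[(176,237),(344,213)]:
    P=onto(pt,*c,9); print(P.round(),np.round(proj(ps,P)))
cv2.imwrite('pics/c1.png',cv2.resize(T[120:270,130:410],None,fx=2.8,fy=2.8,interpolation=cv2.INTER_CUBIC))
cv2.imwrite('pics/c2.png',cv2.resize(S[130:340,100:370],None,fx=2.8,fy=2.8,interpolation=cv2.INTER_CUBIC))
E
```

```text
black [623. 264.  26.] [314. 307.]
tan [622.  97.  26.] [258. 256.]
cream [ 652. -100.   26.] [191. 212.]
brown [ 624. -269.   26.] [157. 166.]
[443.  92.   9.] [306. 211.]
[454.   6.   9.] [278. 194.]
[466. -66.   9.] [255. 180.]
[ 471. -148.    9.] [231. 164.]
[441. 199.   9.] [340. 238.]
[ 493. -244.    9.] [202. 149.]
```

View pics/c1.png

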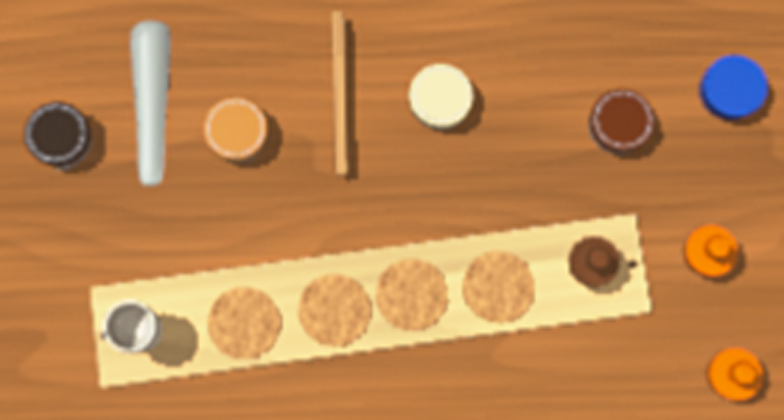

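View pics/c2.png

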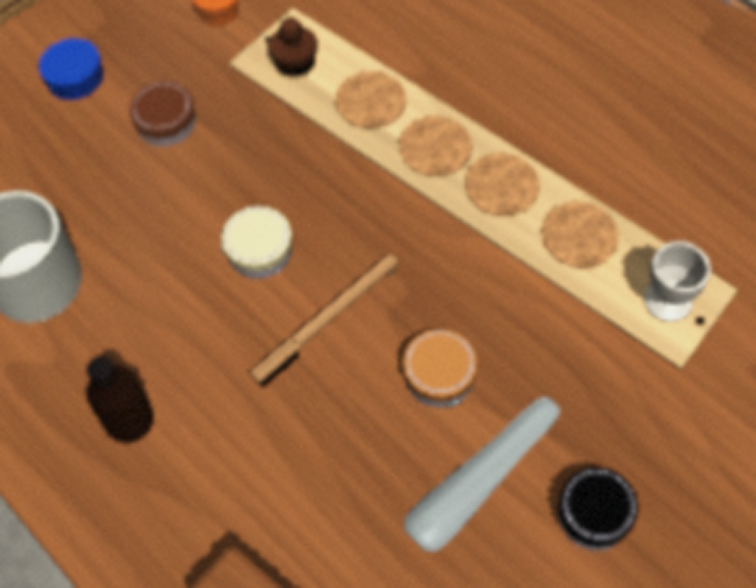

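The crops confirm the choice: brown, black, tan and cream lids are distinct, the blue tin is separate, and the dark brush and egg cup are on the board ends. I'll refine the centres with masks in both views.

```bash
cat >> h.py <<'E'
GUESS=dict(black=(623,264,26),tan=(622,97,26),cream=(652,-100,26),brown=(624,-269,26),pad1=(443,92,9),pad2=(454,6,9),pad3=(466,-66,9),pad4=(471,-148,9))
def lid(im,p,name,P,tol=45,r=30):
    """seeded colour mask, projected to plane z, circle fit -> centre, radius"""
    u,v=proj(p,P); lab=cv2.cvtColor(cv2.resize(im,None,fx=4,fy=4,interpolation=cv2.INTER_LINEAR),cv2.COLOR_BGR2LAB).astype(float)
    U,V=int(u*4+1.5),int(v*4+1.5)
    ref=np.median(lab[V-10:V+11,U-10:U+11].reshape(-1,3),0)
    m=(np.linalg.norm((lab-ref)*[.7,1,1],axis=2)<tol).astype(np.uint8)
    n,L,st,ce=cv2.connectedComponentsWithStats(m)
    m=(L==L[V,U]).astype(np.uint8)
    c=max(cv2.findContours(m,cv2.RETR_EXTERNAL,cv2.CHAIN_APPROX_NONE)[0],key=cv2.contourArea)
    c=cv2.convexHull(c)[:,0,:]
    W=np.array([onto(p,(a-1.5)/4,(b-1.5)/4,P[2])[:2] for a,b in c],np.float32)
    e=cv2.minEnclosingCircle(W); 
    mask=np.zeros(m.shape,np.uint8); cv2.fillConvexPoly(mask,c,1); M=cv2.moments(mask,True)
    g=onto(p,(M['m10']/M['m00']-1.5)/4,(M['m01']/M['m00']-1.5)/4,P[2])[:2]
    A=cv2.contourArea(cv2.convexHull(W)); return g,np.sqrt(A/np.pi),np.array(e[0]),e[1]
E
python3 - <<'E'
from h import *
for n in('top','scene'):
    p=camera_params(n); im=cv2.imread(f'pics/{n}0.png')
    for k,P in GUESS.items():
        for tol in ((16,24) if 'pad' not in k else (10,14,18)):
            g,r,e,er=lid(im,p,k,P,tol); print(n,k,tol,g.round(1),round(r,1),e.round(1),round(er,1))
E
```

```text
top black 16 [625.8 265.7] 21.8 [625.9 265.6] 22.4
top black 24 [625.8 265.6] 22.8 [625.6 265.5] 23.5
top tan 16 [626.3  97.2] 24.4 [626.6  94.5] 27.2
top tan 24 [629. 110.] 35.0 [628.  115.2] 46.4
top cream 16 [653.9 -97.3] 28.3 [653.9 -97.2] 28.9
top cream 24 [653.9 -97.3] 28.9 [653.9 -97.2] 29.4
top brown 16 [ 625.9 -269.1] 22.3 [ 626.2 -269. ] 23.0
top brown 24 [ 625.9 -269.1] 23.4 [ 626. -269.] 24.4
top pad1 10 [442.9  92. ] 32.9 [443.4  92. ] 34.4
top pad1 14 [442.9  92. ] 33.5 [443.3  92. ] 34.9
top pad1 18 [442.9  92.1] 34.0 [443.2  92. ] 35.3
top pad2 10 [452.8   7.1] 33.2 [453.4   7.3] 34.8
top pad2 14 [452.9   7. ] 33.9 [453.4   7.3] 35.4
top pad2 18 [453.    7.1] 34.4 [453.7   7. ] 35.8
top pad3 10 [465.5 -65.5] 33.2 [465.8 -65. ] 34.6
top pad3 14 [465.5 -65.4] 33.9 [465.6 -65.1] 35.3
top pad3 18 [465.7 -65.4] 34.5 [465.9 -65.1] 36.0
top pad4 10 [ 470.9 -146.9] 33.0 [ 471.4 -147.2] 34.4
top pad4 14 [ 471.1 -146.8] 33.7 [ 471.7 -147.1] 35.1
top pad4 18 [ 471.3 -146.9] 34.2 [ 471.8 -147.1] 35.7
scene black 16 [627.2 268.1] 22.1 [626.9 268. ] 22.6
scene black 24 [627.2 268. 
[... 287 characters left out ...]
3.7
scene brown 24 [ 405.2 -156.3] 499.2 [ 486.9 -128.2] 730.1
scene pad1 10 [447.6  96.7] 33.3 [446.6  96.6] 34.4
scene pad1 14 [447.3  96.5] 34.1 [446.4  96.3] 35.2
scene pad1 18 [463.3   6.9] 129.0 [466.1 -22.8] 264.6
scene pad2 10 [457.4  11.7] 33.7 [457.2  10.8] 35.0
scene pad2 14 [463.5 -23. ] 53.2 [465.  -24.1] 71.0
scene pad2 18 [463.6 -23.1] 54.2 [468.  -23.6] 72.2
scene pad3 10 [469.5 -59.9] 33.8 [469.8 -60.5] 35.0
scene pad3 14 [463.7 -22.9] 52.9 [465.8 -23.9] 70.9
scene pad3 18 [463.6 -23.1] 53.9 [467.1 -23.9] 71.9
scene pad4 10 [ 474.9 -141.9] 33.4 [ 474.1 -142.2] 34.8
scene pad4 14 [ 475.1 -141.8] 34.2 [ 474.5 -141.6] 36.2
scene pad4 18 [ 475.1 -141.7] 35.1 [ 475.  -141.8] 37.3
```

```bash
cat >> h.py <<'E'
def rows(target,yaw=0,s=None):
    """shift in tool axes to world TCP target & rotvec in tool axes to reach x down, z at yaw from world +-x"""
    s=s or ctrl.read_state(); R=Ro.from_euler('xyz',s['tool_rot']).as_matrix()
    d=R.T@(np.array(target)-s['eef_pos'])
    best=None
    for sg in(1,-1):
        z=sg*np.array([np.cos(yaw),np.sin(yaw),0]);x=np.array([0,0,-1.]);y=np.cross(z,x)
        w=Ro.from_matrix(R.T@np.stack([x,y,z],1)).as_rotvec()
        if best is None or np.linalg.norm(w)<np.linalg.norm(best): best=w
    print('eef',s['eef_pos'].round(1),'F',s['force'].round(1),'w',round(s['width'],1),'t',round(s['clock'],2),'q7',s['qpos'][[0,4,5,6]].round(2))
    print('d',d.round(1),'rot',best.round(3))
    return d,best
E
python3 - <<'E'
from h import *
s=ctrl.read_state();print(Ro.from_euler('xyz',s['tool_rot']).as_matrix().round(3))
rows((626.5,267,180))
E
```

```text
[[-0.001 -0.927  0.374]
 [-0.001  0.374  0.927]
 [-1.    -0.    -0.001]]
eef [243.2 602.3 238.6] F [-0.4  0.4  0.5] w 85.4 t 0.15 q7 [-1.25 -0.03  1.   -0.02]
d [  58.9 -481.  -167.3] rot [ 1.187e+00 -1.000e-03  1.000e-03]
```

```bash
python3 -m handwheel '1 0 -46 0 0.119 0 0; 1 0 -46 0 0.119 0 0; 1 0 -46 0 0.119 0 0; 1 0 -46 0 0.119 0 0; 1 0 -46 0 0.119 0 0; 1 0 -46 0 0.119 0 0; 1 0 -46 0 0.119 0 0; 1 0 -46 0 0.119 0 0; 1 0 -46 0 0.119 0 0; 1 0 -46 0 0.119 0 0'; python3 -c "
from h import *
rows((626.5,267,180))"
```

```text
clock: 1.15
eef_pos: [504.6, 251.6, 232.5]
tool_rot: [2.875, 1.566, 2.841]
force: [0.8, -0.4, -0.7]
width: 85.6
eef [504.6 251.6 232.5] F [ 0.8 -0.4 -0.7] w 85.6 t 1.15 q7 [-0.75 -0.25  0.88 -0.3 ]
d [ 51.9  19.4 121.6] rot [-0.034 -0.005 -0.001]
```

```bash
python3 -m handwheel '1 17 6 41 -0.02 -0.005 0; 1 17 6 41 -0.014 0 0; 1 17 6 41 0 0 0; 1 15 0 0 0 0 0;1 10 0 0 0 0 0'; python3 -c "
from h import *
im,p=snap('wrist','w1'); print(p['eye'],proj(p,(626.5,267,26)))
rows((626.5,267,150))"
```

```text
clock: 1.65
eef_pos: [629.1, 252.7, 152.3]
tool_rot: [-2.363, 1.563, -2.38]
force: [-0.4, 0.5, 1.1]
width: 85.3
[629.77981777 334.79582737 286.12763265] (np.float64(257.7053555253433), np.float64(166.39584275696427))
eef [628.3 252.4 150.9] F [ 0.9 -1.1 -1.4] w 85.3 t 1.7 q7 [-0.6  -0.29  0.9  -0.2 ]
d [ 0.8 14.6 -2. ] rot [-0.017 -0.007  0.007]
```

View pics/w1.png

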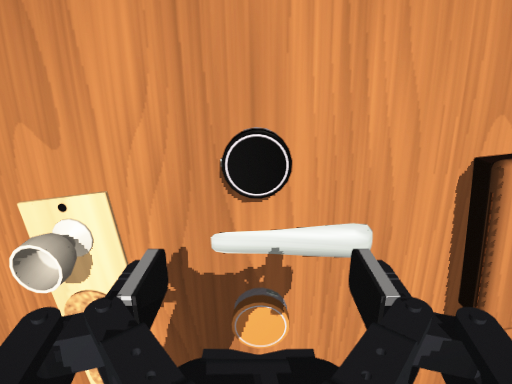

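Wrist view: black tin at (257,165), predicted (257.7,166.4). The shoe horn is at (290,240), the tan tin at (260,320). The averages from the fixed cameras agree, so I'll go to the grasp.

```bash
python3 -c "
from h import *
p=camera_params('wrist');im=cv2.imread('pics/w1.png')
for t in(24,40):print(lid(im,p,'b',(626.5,267,26),t))"
python3 -m handwheel '1 20 14.5 -2 -0.017 -0.007 0.007; 1 40 0 0 0 0 0; 1 40 0 0 0 0 0;1 20 0 0 0 0 0'; python3 -c "
from h import *
rows((626.5,267,10))"
```

```text
(array([624.47662758, 268.34362864]), np.float64(24.010696599271153), array([624.46514893, 267.67785645]), 24.177743911743164)
(array([624.44972496, 268.3725598 ]), np.float64(24.16712576053404), array([624.43151855, 267.6257019 ]), 24.33115005493164)
clock: 2.1
eef_pos: [625.3, 270.6, 32.9]
tool_rot: [0.757, 1.563, 0.761]
force: [-0.4, -0.5, -0.5]
width: 84.9
eef [625.3 270.6  32.9] F [-0.4 -0.5 -0.5] w 84.9 t 2.1 q7 [-0.59 -0.34  0.68 -0.16]
d [22.9 -3.7  1.1] rot [ 0.004  0.005 -0.005]
```

```bash
python3 -m handwheel '1 23 -3 0 0.004 0.005 -0.005; 1 1 0 0 0 0 0; -0.2 0 0 0 0 0 0; -0.2 0 0 0 0 0 0; -0.2 0 0 0 0 0 0;-0.2 0 0 0 0 0 0;-0.2 0 0 0 0 0 0'; python3 -c "
from h import *
rows((626.5,267,10))"
```

```text
clock: 2.8
eef_pos: [622.3, 271.0, 13.0]
tool_rot: [1.205, 1.568, 1.209]
force: [0.3, 0.4, -0.3]
width: 58.1
eef [622.3 271.   13. ] F [ 0.3  0.4 -0.3] w 58.1 t 2.8 q7 [-0.59 -0.35  0.65 -0.16]
d [ 3.  -4.1  4.2] rot [ 0.004  0.001 -0.003]
```

```bash
python3 -m handwheel '-0.2 -40 0 0 0 0 0; -0.2 -40 0 0 0 0 0; -0.2 -20 0 0 0 0 0;-0.2 0 0 0 0 0 0'; python3 -c "
from h import *
im,p=snap('wrist','w2')
rows((473,-144,100))"
```

```text
clock: 3.2
eef_pos: [621.7, 270.5, 116.0]
tool_rot: [1.82, 1.569, 1.824]
force: [0.1, -0.2, -1.3]
width: 58.0
eef [621.  270.4 114.7] F [0.6 0.5 0.2] w 58.0 t 3.25 q7 [-0.62 -0.31  0.82 -0.19]
d [  14.4 -413.8 -149.6] rot [ 0.004 -0.002 -0.002]
```

View pics/w2.png

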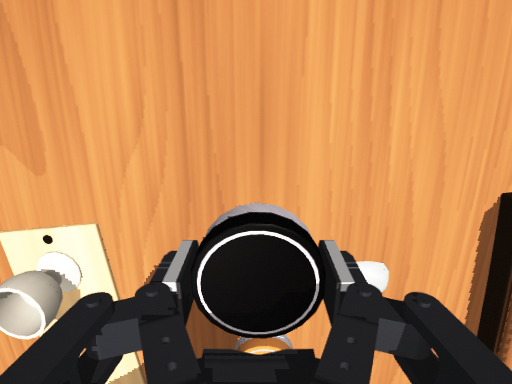

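```bash
cat >> h.py <<'E'
def held(f,p,s,zrel=13,tol=24):
    """tin centre minus TCP (world xy), lid plane zrel above TCP"""
    im=cv2.imread('pics/'+f+'.png'); z=s['eef_pos'][2]+zrel
    P=np.array([s['eef_pos'][0],s['eef_pos'][1],z]); g,r,e,er=lid(im,p,'x',P,tol)
    print('held off',(g-s['eef_pos'][:2]).round(1),'r',round(r,1),'enc',(e-s['eef_pos'][:2]).round(1),round(er,1)); return g-s['eef_pos'][:2]
E
python3 -c "
from h import *
s=ctrl.read_state();held('w2',camera_params('wrist'),s)"
python3 -m handwheel '-0.2 0 -46 -17 0 0 0;-0.2 0 -46 -17 0 0 0;-0.2 0 -46 -17 0 0 0;-0.2 0 -46 -17 0 0 0;-0.2 0 -46 -17 0 0 0;-0.2 0 -46 -17 0 0 0;-0.2 0 -46 -17 0 0 0;-0.2 0 -46 -17 0 0 0;-0.2 0 -46 -14 0 0 0;-0.2 0 0 0 0 0 0'; python3 -c "
from h import *
im,p=snap('wrist','w3')
rows((473,-144,60))"
```

```text
held off [-1.7 -2.8] r 25.5 enc [-1.7 -4.5] 25.7
clock: 4.25
eef_pos: [462.5, -151.5, 100.8]
tool_rot: [2.986, 1.552, 2.997]
force: [-0.4, 0.6, -1.2]
width: 57.7
eef [ 463.4 -147.6  100.5] F [-0.5  1.2 -0.6] w 58.0 t 4.3 q7 [ 0.13 -0.24  0.47  0.5 ]
d [40.4  3.2 10.5] rot [ 0.015 -0.019 -0.006]
```

View pics/w3.png

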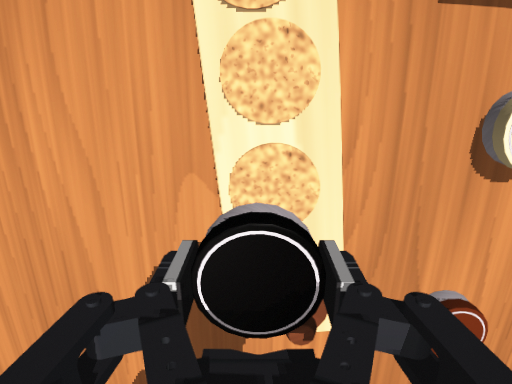

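Wrist view: black tin held level at (258,282), pad3 partly visible at (275,187), pad2 fully at (270,70), and the brush near (303,330). I'll use pad2 to check the wrist calibration.

```bash
python3 -c "
from h import *
p=camera_params('wrist');im=cv2.imread('pics/w3.png')
for t in (10,14,18,22):print(t,lid(im,p,'',(455,9.3,9),t))
s=ctrl.read_state();held('w3',p,s);held('w3',p,s,18)
rows((473,-144+2.5,60))"
```

```text
10 (array([ 489.16360918, -286.56965982]), np.float64(23.27007663818696), array([ 485.87554932, -282.6973877 ]), 39.523590087890625)
14 (array([ 489.13147367, -286.51258592]), np.float64(23.42973360920074), array([ 485.98529053, -282.84381104]), 39.674842834472656)
18 (array([ 489.2107219 , -286.45723871]), np.float64(23.618267139622006), array([ 485.96966553, -282.41149902]), 39.828338623046875)
22 (array([ 489.21582896, -286.42271737]), np.float64(23.718300020925998), array([ 485.96679688, -282.26620483]), 39.99864196777344)
held off [-1.4 -2.9] r 25.5 enc [-1.6 -4.5] 25.7
held off [-1.4  0.5] r 24.5 enc [-1.5 -1. ] 24.7
eef [ 463.4 -147.6  100.5] F [-0.5  1.2 -0.6] w 58.0 t 4.3 q7 [ 0.13 -0.24  0.47  0.5 ]
d [40.4  5.7 10.5] rot [ 0.015 -0.019 -0.006]
```

```bash
python3 -c "
from h import *
p=camera_params('wrist');im=cv2.imread('pics/w3.png')
print(p['eye'],p['orientation'])
for k,v in GUESS.items(): print(k,np.round(proj(p,v)))
print(onto(p,270,70,9),onto(p,275,185,9),onto(p,247,5,9))
for t in (10,14,18,22):print(t,lid(im,p,'',tuple(onto(p,270,70,9)),t))
"
```

```text
[463.24597397 -66.96588346 235.27083854] [-0.31285432  0.02043968  0.01458329]
black [129. 475.]
tan [ 539. -180.]
cream [540. 146.]
brown [450. 344.]
pad1 [ 235. -188.]
pad2 [252. -35.]
pad3 [269.  84.]
pad4 [273. 199.]
[466.50636241 -56.80986263   9.        ] [ 472.22938039 -137.17698881    9.        ] [450.87987584 -17.14091644   9.        ]
10 (array([465.9086694 , -57.42411841]), np.float64(33.570954518662305), array([466.07757568, -58.62760162]), 34.32833480834961)
14 (array([465.87239332, -57.57344098]), np.float64(34.05964295129379), array([465.66122437, -58.85512161]), 34.84532165527344)
18 (array([465.87402346, -57.7180431 ]), np.float64(34.33039382835592), array([465.76092529, -59.03351593]), 35.03592300415039)
22 (array([465.93597114, -57.67049256]), np.float64(34.47222852186186), array([465.71762085, -58.96896362]), 35.193824768066406)
```

```bash
python3 -m handwheel '-0.2 0 0 0 0.015 -0.019 -0.006;-0.2 0 0 0 0 0 0'; python3 -c "
from h import *
im,p=snap('wrist','w4')
for t in (14,18):
  a=lid(im,p,'',(465,-62,9),t);print(p['eye'],a)
s=ctrl.read_state();held('w4',p,s);
im,p=snap('wrist','w5')
for t in (14,18):
  a=lid(im,p,'',(465,-62,9),t);print(p['eye'],a)
rows((473,-144+2.5,60))
"
```

```text
clock: 4.5
eef_pos: [462.6, -145.9, 98.7]
tool_rot: [2.47, 1.568, 2.47]
force: [-0.9, 0.3, -0.5]
width: 58.0
[461.43896082 -64.80681232 233.16105731] (array([465.35944894, -61.80996532]), np.float64(34.38397975439335), array([464.95050049, -63.23576355]), 35.271080017089844)
[461.43896082 -64.80681232 233.16105731] (array([465.39146569, -61.9197407 ]), np.float64(34.64621061020827), array([464.91369629, -63.14053345]), 35.51975631713867)
held off [-2.3 -3.3] r 25.5 enc [-2.3 -4.9] 25.7
[461.92062004 -64.4006125  233.2112423 ] (array([465.43187827, -61.87923822]), np.float64(34.420171227547954), array([465.66940308, -63.52030182]), 35.07013702392578)
[461.92062004 -64.4006125  233.2112423 ] (array([466.62629288, -84.49554818]), np.float64(59.21530322572508), array([467.07794189, -98.43312836]), 95.06350708007812)
eef [ 463.7 -145.4   99. ] F [ 0.3  0.4 -0.2] w 58.5 t 4.6 q7 [ 0.13 -0.25  0.43  0.5 ]
d [38.9  3.9  9.4] rot [ 0.002 -0.001 -0.002]
```

```bash
python3 -m handwheel '-0.2 20 3.5 9 0 0 0;-0.2 30 0 0 0 0 0;-0.2 10 0 0 0 0 0; -0.2 0 0 0 0 0 0'; python3 -c "
from h import *
rows((473,-142,24))
"
```

```text
clock: 5.0
eef_pos: [476.3, -137.2, 37.2]
tool_rot: [1.299, 1.567, 1.309]
force: [-0.6, 0.3, 0.3]
width: 58.1
eef [ 476.3 -137.2   37.2] F [-0.6  0.3  0.3] w 58.1 t 5.0 q7 [ 0.15 -0.28  0.31  0.51]
d [13.2 -4.9 -3.3] rot [ 0.01   0.001 -0.003]
```

```bash
python3 -m handwheel '-0.2 6 -5 -3.5 0.01 0 0;-0.2 0 0 0 0 0 0'; python3 -c "
from h import *
rows((473,-142,24))
"
```

```text
clock: 5.2
eef_pos: [473.1, -142.0, 31.7]
tool_rot: [1.182, 1.567, 1.183]
force: [-0.5, -0.5, -0.1]
width: 57.9
eef [ 473.1 -142.    31.7] F [-0.5 -0.5 -0.1] w 57.9 t 5.2 q7 [ 0.16 -0.29  0.29  0.52]
d [ 7.7 -0.1 -0.1] rot [ 0.001  0.001 -0.003]
```

```bash
python3 -m handwheel '-0.2 7.5 0 0 0 0 0;-0.2 0 0 0 0 0 0'; python3 -c "
from h import *
rows((473,-142,22))
"
```

```text
clock: 5.4
eef_pos: [473.8, -142.5, 24.9]
tool_rot: [0.645, 1.566, 0.646]
force: [0.3, -0.5, -0.4]
width: 58.0
eef [ 473.8 -142.5   24.9] F [ 0.3 -0.5 -0.4] w 58.0 t 5.4 q7 [ 0.17 -0.29  0.27  0.53]
d [ 2.9  0.5 -0.8] rot [ 0.001  0.003 -0.003]
```

```bash
python3 -m handwheel '-0.2 2.5 0 0 0 0 0;-0.2 0 0 0 0 0 0'; python3 -c "
from h import *
rows((473,-142,22))
"
```

```text
clock: 5.6
eef_pos: [474.1, -142.7, 22.7]
tool_rot: [0.483, 1.566, 0.483]
force: [1.1, 0.3, -0.3]
width: 58.1
eef [ 474.1 -142.7   22.7] F [ 1.1  0.3 -0.3] w 58.1 t 5.6 q7 [ 0.17 -0.3   0.27  0.53]
d [ 0.7  0.7 -1.1] rot [ 0.     0.005 -0.002]
```

```bash
python3 -m handwheel '-0.2 0.7 0 -1 0 0 0;1 0 0 0 0 0 0;1 0 0 0 0 0 0;1 0 0 0 0 0 0;1 0 0 0 0 0 0;1 0 0 0 0 0 0'; python3 -m handwheel '1 -30 0 0 0 0 0;1 -45 0 0 0 0 0;1 -45 0 0 0 0 0;1 0 -35 0 0 0 0; 1 0 -35 0 0 0 0; 1 0 0 0 0 0 0'; python3 -c "
from h import *
im,p=snap('wrist','w6')
a,b=snap('top','t6');a,b2=snap('scene','s6')
cv2.imwrite('pics/t6c.png',cv2.resize(a[120:290,130:410],None,fx=2.8,fy=2.8))
for n,q in (('wrist6',p),): print(q['eye'])
for im_,q,n in ((im,p,'w'),(cv2.imread('pics/t6.png'),b,'t'),(a,b2,'s')):
  for t in (16,24): print(n,lid(im_,q,'',(473,-144,35),t))
rows((626,-268,120))
"
```

```text
clock: 6.2
eef_pos: [473.6, -142.8, 22.5]
tool_rot: [0.35, 1.565, 0.35]
force: [-0.6, -0.3, 0.5]
width: 85.1
clock: 6.8
eef_pos: [474.2, -213.3, 147.2]
tool_rot: [0.255, 1.565, 0.262]
force: [-0.6, -0.5, 0.1]
width: 85.3
[ 471.37642594 -132.15660879  281.58229699]
w (array([ 470.82991033, -143.74111168]), np.float64(24.227146238084515), array([ 470.84036255, -144.33561707]), 24.423702239990234)
w (array([ 470.80613503, -143.72309361]), np.float64(24.320960448853732), array([ 470.80419922, -144.33493042]), 24.497888565063477)
t (array([ 471.68139571, -146.40624965]), np.float64(22.334564495792765), array([ 471.95654297, -146.98280334]), 23.145748138427734)
t (array([ 471.75406902, -146.41483391]), np.float64(23.236944690353738), array([ 472.23358154, -147.07951355]), 24.308834075927734)
s (array([ 472.7875214 , -143.61599681]), np.float64(21.183323605463343), array([ 472.53314209, -143.88046265]), 21.822595596313477)
s (array([ 472.86666122, -143.58643103]), np.float64(22.27029910714734), array([ 472.81307983, -143.81338501]), 23.069856643676758)
eef [ 473.5 -207.2  145.7] F [0.3 0.4 0.1] w 85.6 t 6.95 q7 [ 0.22 -0.22  0.6   0.59]
d [ 25.6 -62.8 151.7] rot [ 0.012  0.002 -0.007]
```

View pics/w6.png

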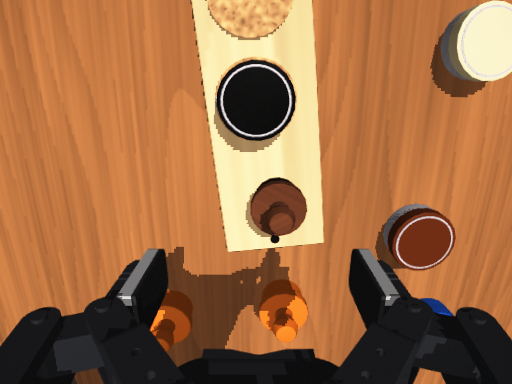

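Wrist view: the black tin sits on pad4 (256,99), the brush is undisturbed (278,207), brown tin at (420,240). Black measured against pad4: within about 1 mm in top, 2.5 mm in scene. Next is brown.

```bash
python3 -c "
from h import *
p=camera_params('wrist');im=cv2.imread('pics/w6.png')
for t in (16,24): print(lid(im,p,'',(626,-268,26),t),lid(im,p,'',(626,-268,26),t)[1])"
python3 -m handwheel '1 10 -16 38 0.012 0.002 -0.007;1 10 -16 38 0 0 0;1 6 -16 38 0 0 0;1 0 -14 38 0 0 0;1 0 0 0 0 0 0'; python3 -c "
from h import *
im,p=snap('wrist','w7')
for t in (16,24): print(lid(im,p,'',(626,-268,26),t))
rows((626.7,-268,11))
"
```

```text
(array([ 622.26146617, -257.71950229]), np.float64(23.815629247552998), array([ 622.48980713, -258.46151733]), 24.080957412719727) 23.815629247552998
(array([ 622.23263617, -257.74611259]), np.float64(23.946534894895283), array([ 622.51757812, -258.51879883]), 24.19327163696289) 23.946534894895283
clock: 7.45
eef_pos: [627.5, -259.0, 113.8]
tool_rot: [2.316, 1.557, 2.324]
force: [-0.0, -0.8, 0.5]
width: 85.2
(array([ 624.75741848, -266.44700772]), np.float64(24.27596768804279), array([ 624.75604248, -267.26174927]), 24.449174880981445)
(array([ 624.75011146, -266.42376063]), np.float64(24.389754015081735), array([ 624.89782715, -267.26837158]), 24.60761260986328)
eef [ 624.4 -257.7  113.2] F [-0.5  1.4  0.1] w 85.3 t 7.5 q7 [ 0.23 -0.23  0.83  0.55]
d [102.1 -11.6   3.6] rot [ 0.008 -0.014 -0.012]
```

```bash
python3 -m handwheel '1 20 -10 2 0.008 -0.014 -0.012;1 35 0 0 0 0 0;1 25 0 0 0 0 0;1 0 0 0 0 0 0'; python3 -c "
from h import *
rows((626.7,-267,11))
"
```

```text
clock: 7.9
eef_pos: [622.6, -260.4, 29.7]
tool_rot: [2.375, 1.563, 2.38]
force: [-0.3, 0.1, 0.1]
width: 85.6
eef [ 622.6 -260.4   29.7] F [-0.3  0.1  0.1] w 85.6 t 7.9 q7 [ 0.25 -0.25  0.67  0.57]
d [18.6 -6.7  4.2] rot [ 0.005 -0.005 -0.005]
```

```bash
python3 -m handwheel '1 2 -7 4 0.005 -0.005 -0.005;1 16 0 0 0 0 0;1 0 0 0 0 0 0'; python3 -c "
from h import *
rows((626.7,-267,11))
"
```

```text
clock: 8.2
eef_pos: [626.7, -266.0, 12.7]
tool_rot: [0.915, 1.57, 0.916]
force: [-1.0, 0.3, -0.9]
width: 85.4
eef [ 626.7 -266.    12.7] F [-1.   0.3 -0.9] w 85.4 t 8.2 q7 [ 0.26 -0.26  0.64  0.57]
d [ 1.7 -1.   0. ] rot [ 0.001  0.    -0.   ]
```

Close, lift, and carry towards pad3, staying high and clear of the brush and the black tin.

```bash
python3 -m handwheel '-0.2 0 -1 0 0 0 0;-0.2 0 0 0 0 0 0;-0.2 0 0 0 0 0 0;-0.2 0 0 0 0 0 0;-0.2 0 0 0 0 0 0;-0.2 0 0 0 0 0 0'; python3 -c "
from h import *
rows((626.7,-267,11))"; python3 -m handwheel '-0.2 -40 0 0 0 0 0; -0.2 -45 0 0 0 0 0; -0.2 -10 0 0 0 0 0;-0.2 0 45 -35 0 0 0;-0.2 0 45 -35 0 0 0;-0.2 0 45 -35 0 0 0;-0.2 0 45 -35 0 0 0;-0.2 0 0 0 0 0 0;-0.2 0 0 0 0 0 0'; python3 -c "
from h import *
im,p=snap('wrist','w8')
s=ctrl.read_state();held('w8',p,s)
rows((467.5,-63,60))"
```

```text
clock: 8.8
eef_pos: [628.3, -268.0, 15.7]
tool_rot: [-0.287, 1.566, -0.286]
force: [0.1, -0.6, -0.4]
width: 58.0
eef [ 628.3 -268.    15.7] F [ 0.1 -0.6 -0.4] w 58.0 t 8.8 q7 [ 0.26 -0.26  0.64  0.57]
d [ 4.7  1.  -1.6] rot [0.001 0.005 0.001]
clock: 9.7
eef_pos: [493.7, -99.4, 109.2]
tool_rot: [-0.948, 1.568, -0.947]
force: [0.8, -0.2, 0.2]
width: 57.7
held off [-2.2  4.5] r 22.7 enc [-1.2  0.4] 24.7
eef [493.  -98.9 108.9] F [-1.   0.5 -0.6] w 57.5 t 9.75 q7 [-0.   -0.27  0.49  0.41]
d [ 48.8  36.  -25.5] rot [ 0.    -0.     0.001]
```

View pics/w8.png

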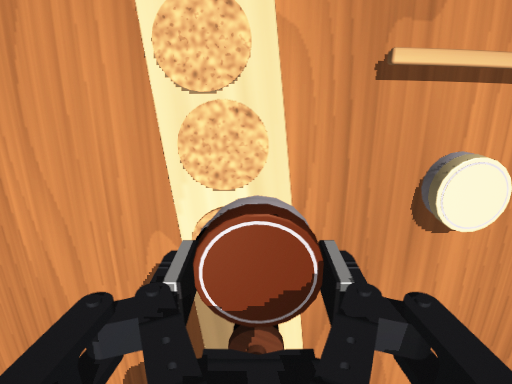

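```bash
python3 -c "
from h import *
p=camera_params('wrist');s=ctrl.read_state()
for t in (30,40): held('w8',p,s,10.3,t)
im=cv2.imread('pics/w8.png')
for k in('pad3','pad4','pad2'):print(k,proj(p,GUESS[k]))
for k in('pad3','pad2'):
  for t in (14,18): print(k,lid(im,p,'',GUESS[k],t))
"
```

```text
held off [-2.8  3.4] r 23.2 enc [-1.9 -0.7] 25.2
held off [-1.6  0.7] r 25.2 enc [-1.7 -0.9] 25.4
pad3 (np.float64(224.104317628322), np.float64(151.6116983506554))
pad4 (np.float64(233.49330355386195), np.float64(249.71906303447997))
pad2 (np.float64(203.44168352635546), np.float64(47.86982882475206))
pad3 (array([464.93488836, -60.65954749]), np.float64(33.916916911853384), array([464.73410034, -62.01402664]), 34.589813232421875)
pad3 (array([464.9099719 , -60.85262879]), np.float64(34.20118162688054), array([464.86901855, -62.40443039]), 34.93956756591797)
pad2 (array([452.49296536,   8.95755589]), np.float64(33.209375337854404), array([452.51419067,   9.41667557]), 35.27693557739258)
pad2 (array([452.55131235,   8.53752485]), np.float64(33.57409632961481), array([452.50909424,   9.50172043]), 35.428932189941406)
```

```bash
python3 -m handwheel '-0.2 0 36 -25.5 0 0 0;-0.2 25 0 0 0 0 0;-0.2 25 0 0 0 0 0;-0.2 0 0 0 0 0 0;-0.2 0 0 0 0 0 0'; python3 -c "
from h import *
rows((467.2,-62.5,25))"
```

```text
clock: 10.25
eef_pos: [473.5, -66.3, 57.9]
tool_rot: [-0.498, 1.562, -0.503]
force: [-0.5, 0.3, -1.0]
width: 57.8
eef [473.5 -66.3  57.9] F [-0.5  0.3 -1. ] w 57.8 t 10.25 q7 [-0.03 -0.33  0.31  0.4 ]
d [32.8  3.9 -6.5] rot [-0.004  0.008  0.004]
```

```bash
python3 -m handwheel '-0.2 20 4 -6.5 0 0.008 0.004;-0.2 7 0 0 0 0 0;-0.2 0 0 0 0 0 0'; python3 -c "
from h import *
rows((467.2,-62.5,25))"
```

```text
clock: 10.55
eef_pos: [470.9, -65.2, 32.4]
tool_rot: [-0.336, 1.564, -0.344]
force: [-0.1, -0.5, -0.6]
width: 58.2
eef [470.9 -65.2  32.4] F [-0.1 -0.5 -0.6] w 58.2 t 10.55 q7 [-0.01 -0.36  0.25  0.43]
d [ 7.4  2.7 -3.8] rot [-0.008  0.006  0.002]
```

```bash
python3 -m handwheel '-0.2 3 3 -4.5 -0.008 0.006 0.002;-0.2 0 0 0 0 0 0;-0.2 4 0 0 0 0 0;-0.2 0 0 0 0 0 0'; python3 -c "
from h import *
rows((467.2,-62.5,25))"
```

```text
clock: 10.95
eef_pos: [468.6, -63.0, 27.7]
tool_rot: [-0.208, 1.566, -0.208]
force: [-0.3, 0.4, -1.3]
width: 57.9
eef [468.6 -63.   27.7] F [-0.3  0.4 -1.3] w 57.9 t 10.95 q7 [-0.02 -0.43  0.24  0.5 ]
d [ 2.7  0.5 -1.4] rot [-0.     0.005  0.001]
```

```bash
python3 -m handwheel '-0.2 2 0.5 -1.6 0 0.005 0;-0.2 1 0 0 0 0 0;-0.2 0 0 0 0 0 0'; python3 -c "
from h import *
rows((467.2,-62.5,25))"
```

```text
clock: 11.25
eef_pos: [467.7, -62.5, 25.6]
tool_rot: [-0.809, 1.569, -0.809]
force: [-0.6, -0.4, -0.9]
width: 57.8
eef [467.7 -62.5  25.6] F [-0.6 -0.4 -0.9] w 57.8 t 11.25 q7 [-0.03 -0.45  0.24  0.51]
d [ 0.6  0.  -0.5] rot [-0.     0.001  0.001]
```

```bash
python3 -m handwheel '-0.2 0.6 0 0 0 0 0;1 0 0 0 0 0 0;1 0 0 0 0 0 0;1 0 0 0 0 0 0;1 0 0 0 0 0 0;1 0 0 0 0 0 0'; python3 -m handwheel '1 -30 0 0 0 0 0;1 -45 0 0 0 0 0;1 -35 0 0 0 0 0;1 0 -15 45 0 0 0; 1 0 -15 45 0 0 0; 1 0 -15 45 0 0 0;1 0 0 35 0 0 0;1 0 0 0 0 0 0'; python3 -c "
from h import *
im,p=snap('wrist','w9')
for t in (16,24): print('cream',lid(im,p,'',(654.6,-95.8,26),t))
for t in (16,24): print('brown',lid(im,p,'',(467,-62,35),t))
rows((655,-95.5,90))
"
```

```text
clock: 11.85
eef_pos: [468.0, -62.6, 25.3]
tool_rot: [-0.582, 1.569, -0.582]
force: [0.6, -0.5, 0.7]
width: 85.3
clock: 12.65
eef_pos: [640.4, -108.0, 139.4]
tool_rot: [2.664, 1.569, 2.665]
force: [-1.0, 0.3, -0.9]
width: 85.6
cream (array([653.09945749, -94.51203839]), np.float64(29.04065075833751), array([653.18707275, -95.48114014]), 29.362276077270508)
cream (array([653.11495862, -94.48682287]), np.float64(29.21291504705698), array([653.19030762, -95.47349548]), 29.480003356933594)
brown (array([465.67258312, -61.63458809]), np.float64(24.373020392713876), array([465.21777344, -62.19685364]), 24.621692657470703)
brown (array([465.68827327, -61.63701524]), np.float64(24.495242491425042), array([465.26861572, -62.2651825 ]), 24.70467185974121)
eef [ 637.6 -108.7  139.1] F [-0.2 -1.   0.4] w 85.5 t 12.7 q7 [-0.08 -0.34  0.82  0.42]
d [49.1 13.2 17.7] rot [-0.001 -0.005 -0.   ]
```

View pics/w9.png

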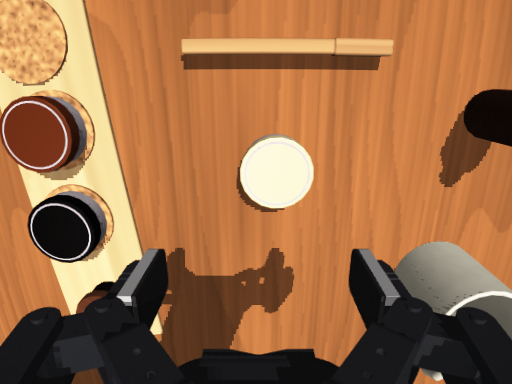

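Brown sits on pad3 (wrist: 465.7,-61.6 against pad 465,-61). Cream at pixel (277,173) gives (655,-95). The mug is well off to the right.

```bash
python3 -m handwheel '1 25 13 17.5 0 -0.005 0;1 40 0 0 0 0 0;1 30 0 0 0 0 0;1 10 0 0 0 0 0;1 0 0 0 0 0 0'; python3 -c "
from h import *
rows((655,-95.2,12))
"
```

```text
clock: 13.2
eef_pos: [650.1, -95.8, 31.8]
tool_rot: [2.956, 1.566, 2.953]
force: [-0.5, -0.8, 0.7]
width: 85.3
eef [650.1 -95.8  31.8] F [-0.5 -0.8  0.7] w 85.3 t 13.2 q7 [-0.07 -0.4   0.65  0.44]
d [19.8  0.6  5. ] rot [-0.003 -0.004 -0.001]
```

```bash
python3 -m handwheel '1 3 0.5 5 0 -0.004 0;1 16 0 0 0 0 0;1 0 0 0 0 0 0'; python3 -c "
from h import *
rows((655,-95.2,12))
"; python3 -m handwheel '-0.2 0 0 0 0 0 0;-0.2 0 0 0 0 0 0;-0.2 0 0 0 0 0 0;-0.2 0 0 0 0 0 0;-0.2 0 0 0 0 0 0;-0.2 0 0 0 0 0 0'; python3 -c "
from h import *
rows((655,-95.2,12))
"
```

```text
clock: 13.5
eef_pos: [656.4, -95.9, 15.0]
tool_rot: [0.007, 1.567, 0.004]
force: [-1.1, 0.4, 0.1]
width: 85.2
eef [656.4 -95.9  15. ] F [-1.1  0.4  0.1] w 85.2 t 13.5 q7 [-0.06 -0.41  0.63  0.44]
d [ 3.   0.7 -1.4] rot [-0.004  0.004 -0.   ]
clock: 14.1
eef_pos: [658.1, -96.5, 17.7]
tool_rot: [-0.084, 1.563, -0.087]
force: [-0.5, 0.4, -1.0]
width: 57.8
eef [658.1 -96.5  17.7] F [-0.5  0.4 -1. ] w 57.8 t 14.1 q7 [-0.06 -0.41  0.63  0.44]
d [ 5.6  1.3 -3.1] rot [-0.004  0.008  0.001]
```

```bash
python3 -m handwheel '-0.2 -40 0 0 0 0 0; -0.2 -40 0 0 0 0 0; -0.2 -10 0 0 0 0 0;-0.2 0 30 -38 0 0 0;-0.2 0 30 -38 0 0 0;-0.2 0 30 -38 0 0 0;-0.2 0 30 -38 0 0 0;-0.2 0 30 -38 0 0 0;-0.2 0 0 0 0 0 0;-0.2 0 0 0 0 0 0'; python3 -c "
from h import *
im,p=snap('wrist','w10')
s=ctrl.read_state()
for t in (16,24):held('w10',p,s,8.3,t)
for t in (14,18): print(lid(im,p,'',(444,93,9),t))
rows((445,94,60))"
```

```text
clock: 15.1
eef_pos: [459.5, 57.5, 105.1]
tool_rot: [-0.646, 1.565, -0.649]
force: [0.9, 0.1, -1.1]
width: 57.8
held off [-2.  3.] r 23.6 enc [-1.1 -0.8] 25.4
held off [-2.   3.1] r 23.8 enc [-1.1 -0.8] 25.6
(array([438.54323942,  93.68451115]), np.float64(30.332881860238707), array([442.83493042,  94.87130737]), 34.36334228515625)
(array([443.1259966 ,  96.33962806]), np.float64(33.97497484132381), array([443.13156128,  94.98683929]), 34.756717681884766)
eef [458.7  57.7 104.9] F [-0.4  0.7 -0.4] w 57.6 t 15.15 q7 [-0.4  -0.45  0.42  0.26]
d [ 44.7  36.4 -14. ] rot [-0.003  0.003  0.003]
```

View pics/w10.png

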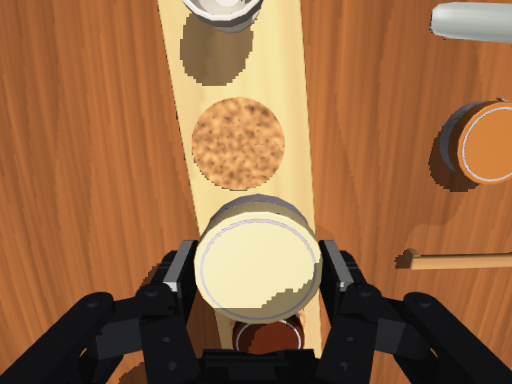

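```bash
python3 -m handwheel '-0.2 0 36 -14 0 0 0;-0.2 25 0 0 0 0 0;-0.2 30 0 0 0 0 0;-0.2 0 0 0 0 0 0;-0.2 0 0 0 0 0 0'; python3 -c "
from h import *
rows((445,94,27))"
```

```text
clock: 15.65
eef_pos: [452.8, 93.2, 48.6]
tool_rot: [-0.297, 1.558, -0.304]
force: [0.2, 0.7, 0.0]
width: 57.7
eef [452.8  93.2  48.6] F [0.2 0.7 0. ] w 57.7 t 15.65 q7 [-0.41 -0.54  0.27  0.26]
d [21.5  0.8 -8.1] rot [-0.007  0.012  0.004]
```

```bash
python3 -m handwheel '-0.2 6 1 -8 0 0.012 0.004;-0.2 6 0 0 0 0 0;-0.2 0 0 0 0 0 0'; python3 -c "
from h import *
rows((445,94,27));print(ctrl.read_state()['qpos'].round(2))"
```

```text
clock: 15.95
eef_pos: [446.7, 92.3, 38.1]
tool_rot: [0.246, 1.568, 0.236]
force: [0.3, 0.1, -0.2]
width: 57.5
eef [446.7  92.3  38.1] F [ 0.3  0.1 -0.2] w 57.5 t 15.95 q7 [-0.4  -0.59  0.25  0.31]
d [11.1  1.6 -1.7] rot [-0.011  0.003 -0.001]
[-0.4   0.74  0.2   2.2  -0.59  0.25  0.31]
```

```bash
python3 -m handwheel '-0.2 4 1.5 -2 -0.011 0.003 0;-0.2 3 0 0 0 0 0;-0.2 0 0 0 0 0 0'; python3 -c "
from h import *
rows((445,94,27));print(ctrl.read_state()['qpos'].round(2))"
```

```text
clock: 16.25
eef_pos: [445.7, 93.0, 33.1]
tool_rot: [0.572, 1.568, 0.57]
force: [-0.1, 0.2, -0.5]
width: 57.3
eef [445.7  93.   33.1] F [-0.1  0.2 -0.5] w 57.3 t 16.25 q7 [-0.41 -0.66  0.24  0.39]
d [ 6.1  1.  -0.7] rot [-0.002  0.002 -0.002]
[-0.41  0.75  0.21  2.2  -0.66  0.24  0.39]
```

```bash
python3 -m handwheel '-0.2 4 1 -1 0 0.002 -0.002;-0.2 2.5 0 0 0 0 0;-0.2 0 0 0 0 0 0'; python3 -c "
from h import *
rows((445,94,27));print(ctrl.read_state()['qpos'].round(3))"
```

```text
clock: 16.55
eef_pos: [445.7, 93.6, 28.4]
tool_rot: [0.161, 1.568, 0.157]
force: [-0.8, -0.3, -0.8]
width: 57.8
eef [445.7  93.6  28.4] F [-0.8 -0.3 -0.8] w 57.8 t 16.55 q7 [-0.42 -0.73  0.24  0.46]
d [ 1.4  0.4 -0.7] rot [-0.004  0.003 -0.   ]
[-0.424  0.767  0.231  2.205 -0.731  0.24   0.456]
```

```bash
python3 -m handwheel '-0.2 1.8 0.4 -0.7 0 0 0;-0.2 0 0 0 0 0 0;1 0 0 0 0 0 0;1 0 0 0 0 0 0;1 0 0 0 0 0 0;1 0 0 0 0 0 0;1 0 0 0 0 0 0'; python3 -m handwheel '1 -30 0 0 0 0 0;1 -45 0 0 0 0 0;1 -35 0 0 0 0 0;1 0 0 45 0 0 0; 1 0 -8 45 0 0 0; 1 0 -8 45 0 0 0;1 0 0 45 0 0 0;1 0 0 0 0 0 0;1 0 0 0 0 0 0'; python3 -c "
from h import *
im,p=snap('wrist','w11')
for t in (16,24): print('tan',lid(im,p,'',(627,98,26),t))
for t in (16,24): print('cream',lid(im,p,'',(445,94,35),t))
rows((628,98.5,90));print(ctrl.read_state()['qpos'].round(3))
"
```

```text
clock: 17.25
eef_pos: [446.3, 93.7, 28.8]
tool_rot: [0.276, 1.564, 0.271]
force: [-0.4, -0.6, -0.0]
width: 85.4
clock: 18.15
eef_pos: [627.8, 77.0, 142.3]
tool_rot: [1.768, 1.569, 1.766]
force: [-1.2, 0.0, -1.0]
width: 85.1
tan (array([626.01840217, 100.28701653]), np.float64(24.44400491642229), array([626.03405762,  99.58166504]), 24.595428466796875)
tan (array([626.00404298, 100.30740559]), np.float64(24.612162507833172), array([626.00927734,  99.59893036]), 24.768644332885742)
cream (array([444.27227155,  77.04873979]), np.float64(38.20645691528549), array([441.86886597,  56.83493805]), 66.99742889404297)
cream (array([469.47524251, 111.25429797]), np.float64(78.51195434554135), array([462.35601807,  89.74051666]), 132.1117706298828)
eef [628.   77.2 142.4] F [ 0.2 -0.5  0.4] w 85.6 t 18.2 q7 [-0.49 -0.54  0.85  0.3 ]
d [52.5 21.2 -0.1] rot [-0.002  0.001 -0.002]
[-0.493  0.785  0.567  1.669 -0.535  0.846  0.302]
```

View pics/w11.png

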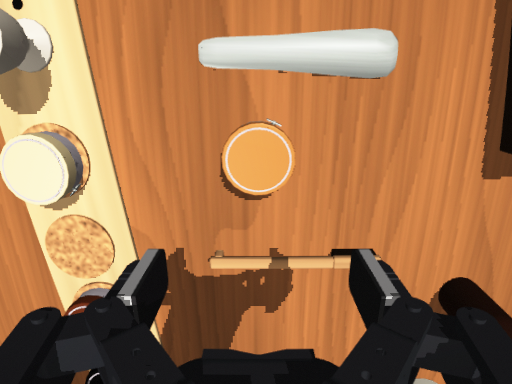

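Cream stands on pad1 (38,168). Tan is at (258,159), about (628,99.5), with the shoe horn (300,52) and slim brush (290,262) clear on either side.

```bash
python3 -m handwheel '1 25 22 0 0 0 0;1 40 0 0 0 0 0;1 30 0 0 0 0 0;1 13 0 0 0 0 0;1 0 0 0 0 0 0'; python3 -c "
from h import *
rows((628,99.5,11))
"
```

```text
clock: 18.7
eef_pos: [623.1, 101.4, 33.1]
tool_rot: [2.018, 1.567, 2.015]
force: [-0.0, 0.3, 1.2]
width: 85.3
eef [623.1 101.4  33.1] F [-0.   0.3  1.2] w 85.3 t 18.7 q7 [-0.47 -0.64  0.66  0.35]
d [22.1 -1.9  5. ] rot [-0.003 -0.002 -0.004]
```

```bash
python3 -m handwheel '1 4 -2 5 0 0 -0.004;1 17 0 0 0 0 0;1 1 0 0 0 0 0'; python3 -c "
from h import *
rows((628,99.5,11))
"; python3 -m handwheel '-0.2 0 0 0 0 0 0;-0.2 0 0 0 0 0 0;-0.2 0 0 0 0 0 0;-0.2 0 0 0 0 0 0;-0.2 0 0 0 0 0 0;-0.2 0 0 0 0 0 0'; python3 -c "
from h import *
rows((628,99.5,11))
"
```

```text
clock: 19.0
eef_pos: [629.7, 99.1, 13.0]
tool_rot: [-0.093, 1.568, -0.096]
force: [-1.0, -0.6, 0.3]
width: 85.6
eef [629.7  99.1  13. ] F [-1.  -0.6  0.3] w 85.6 t 19.0 q7 [-0.46 -0.65  0.63  0.36]
d [ 2.   0.4 -1.7] rot [-0.003  0.002  0.   ]
clock: 19.6
eef_pos: [631.2, 98.8, 15.1]
tool_rot: [0.039, 1.565, 0.036]
force: [-0.0, 0.0, -1.3]
width: 57.8
eef [631.2  98.8  15.1] F [-0.   0.  -1.3] w 57.8 t 19.6 q7 [-0.46 -0.65  0.63  0.36]
d [ 4.1  0.7 -3.3] rot [-0.004  0.006 -0.   ]
```

```bash
python3 -m handwheel '-0.2 -40 0 0 0 0 0; -0.2 -40 0 0 0 0 0; -0.2 -10 0 0 0 0 0;-0.2 0 -22 -41 0 0 0;-0.2 0 -22 -41 0 0 0;-0.2 0 -22 -41 0 0 0;-0.2 0 -22 -41 0 0 0;-0.2 0 0 0 0 0 0;-0.2 0 0 0 0 0 0'; python3 -c "
from h import *
im,p=snap('wrist','w12')
s=ctrl.read_state()
for t in (30,40):held('w12',p,s,11,t)
rows((454.7,8.5,60))"
```

```text
clock: 20.5
eef_pos: [459.4, 9.5, 104.5]
tool_rot: [-0.23, 1.567, -0.23]
force: [0.5, -0.2, -0.1]
width: 57.9
held off [-2.2  4.3] r 23.4 enc [-1.2  0.3] 25.2
held off [-2.2  4.3] r 23.5 enc [-1.2  0.3] 25.4
eef [458.8   9.4 104.3] F [-1.6  0.  -0.9] w 57.6 t 20.55 q7 [-0.39 -0.63  0.46  0.56]
d [44.3 -0.8 -4.3] rot [-0.     0.003  0.001]
```

View pics/w12.png

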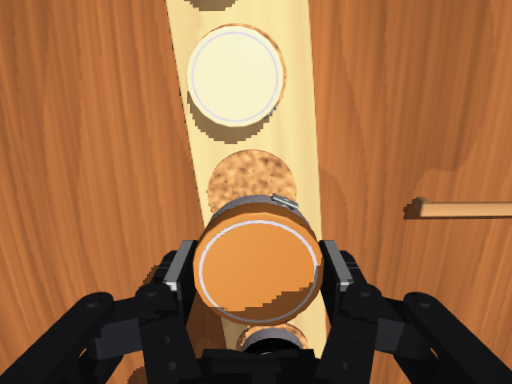

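```bash
python3 -m handwheel '-0.2 20 -0.8 -4.3 0 0 0;-0.2 30 0 0 0 0 0;-0.2 0 0 0 0 0 0;-0.2 0 0 0 0 0 0'; python3 -c "
from h import *
p=camera_params('wrist');print(proj(p,(473,-144,35)),proj(p,(467,-63,35)))
rows((454.7,8.5,25));print(ctrl.read_state()['qpos'].round(2))
im,p=snap('top','t12');cv2.imwrite('pics/t12c.png',cv2.resize(im[120:290,130:410],None,fx=2.8,fy=2.8))"
```

```text
clock: 20.95
eef_pos: [460.8, 10.5, 53.0]
tool_rot: [-0.097, 1.562, -0.093]
force: [0.5, -0.3, 0.0]
width: 58.1
(np.float64(276.4506921444037), np.float64(435.74542834239935)) (np.float64(270.1605616056114), np.float64(350.3882239971397))
eef [460.8  10.5  53. ] F [ 0.5 -0.3  0. ] w 58.1 t 20.95 q7 [-0.3  -0.72  0.31  0.64]
d [28.  -2.  -6.4] rot [0.004 0.009 0.001]
[-0.3   0.73  0.31  2.19 -0.72  0.31  0.64]
```

View pics/t12c.png

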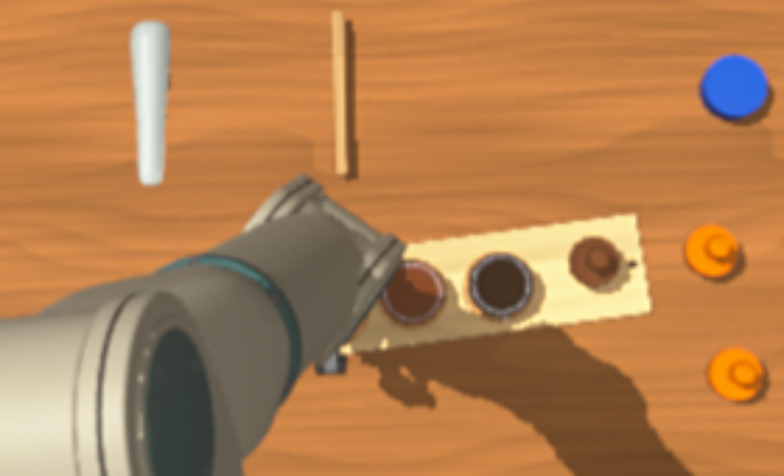

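Top view: brown and black are in place on pads 3 and 4. Continue lowering tan.

```bash
python3 -m handwheel '-0.2 10 -2 -6.4 0.004 0.009 0;-0.2 8 0 0 0 0 0;-0.2 0 0 0 0 0 0'; python3 -c "
from h import *
rows((454.7,8.5,25));print(ctrl.read_state()['qpos'].round(2))"
```

```text
clock: 21.3
eef_pos: [456.2, 8.9, 35.6]
tool_rot: [-0.344, 1.567, -0.342]
force: [0.1, 0.1, -0.5]
width: 57.6
eef [456.2   8.9  35.6] F [ 0.1  0.1 -0.5] w 57.6 t 21.3 q7 [-0.27 -0.77  0.27  0.68]
d [10.6 -0.4 -1.6] rot [0.002 0.004 0.001]
[-0.27  0.76  0.27  2.2  -0.77  0.27  0.68]
```

```bash
python3 -m handwheel '-0.2 5 -0.4 -1.6 0.002 0.004 0;-0.2 4 0 0 0 0 0;-0.2 0 0 0 0 0 0'; python3 -c "
from h import *
rows((454.7,8.5,24.5));print(ctrl.read_state()['qpos'].round(2))"
```

```text
clock: 21.6
eef_pos: [454.8, 8.4, 26.1]
tool_rot: [-1.446, 1.57, -1.447]
force: [0.9, 1.0, -0.9]
width: 57.8
eef [454.8   8.4  26.1] F [ 0.9  1.  -0.9] w 57.8 t 21.6 q7 [-0.26 -0.81  0.25  0.72]
d [ 1.6  0.1 -0.1] rot [-0.001  0.     0.001]
[-0.26  0.78  0.26  2.2  -0.81  0.25  0.72]
```

```bash
python3 -m handwheel '-0.2 1.6 0 0 0 0 0;-0.2 0 0 0 0 0 0;1 0 0 0 0 0 0;1 0 0 0 0 0 0;1 0 0 0 0 0 0;1 0 0 0 0 0 0;1 0 0 0 0 0 0'; python3 -m handwheel '1 -30 0 0 0 0 0;1 -45 0 0 0 0 0;1 -45 0 0 0 0 0;1 -30 0 45 0 0 0; 1 0 -45 45 0 0 0; 1 0 -45 45 0 0 0;1 0 -45 0 0 0 0;1 0 -45 0 0 0 0;1 0 -45 0 0 0 0;1 0 0 0 0 0 0'; python3 -c "
from h import *
im,p=snap('top','t13');cv2.imwrite('pics/t13c.png',cv2.resize(im[120:290,130:410],None,fx=2.8,fy=2.8))
im,p=snap('scene','s13');cv2.imwrite('pics/s13c.png',cv2.resize(im[100:300,130:400],None,fx=2.9,fy=2.9))
rows((454.7,8.5,24.5))"
```

```text
clock: 22.3
eef_pos: [455.3, 8.4, 25.0]
tool_rot: [-0.687, 1.569, -0.687]
force: [-0.5, -0.5, -0.8]
width: 85.3
clock: 23.3
eef_pos: [574.7, -204.7, 175.7]
tool_rot: [-2.606, 1.567, -2.594]
force: [-0.1, -1.2, 0.1]
width: 85.4
eef [ 575.6 -196.9  174.7] F [-0.  -0.3  0.2] w 85.5 t 23.4 q7 [-0.08 -0.52  0.88  0.78]
d [ 151.8  206.8 -116.5] rot [ 0.018 -0.004 -0.005]
```

View pics/t13c.png

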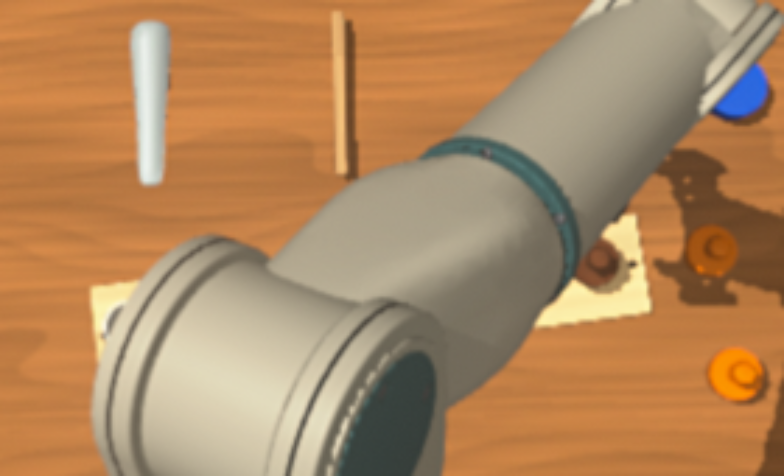

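View pics/s13c.png

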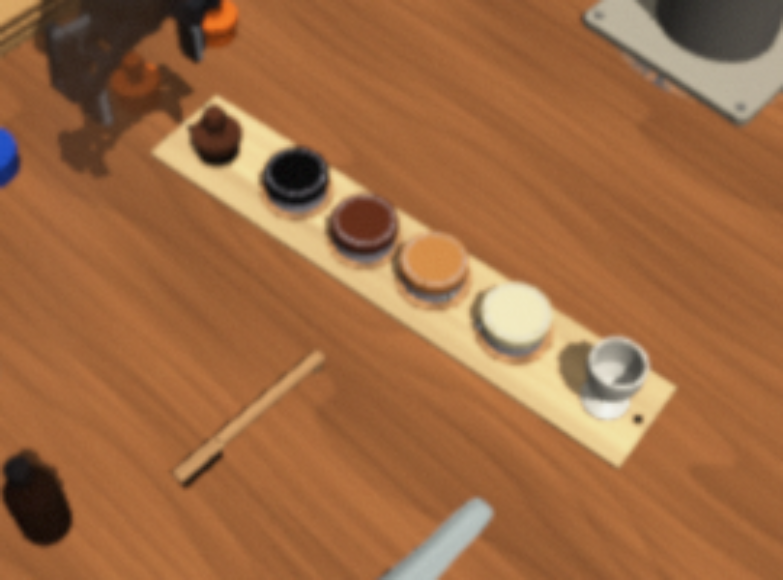

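Scene crop: order from the brush is black, brown, tan, cream, then egg cup, all standing on their pads. I'll clear the arm to measure from above.

```bash
python3 -m handwheel '1 -30 0 0 0 0 0;1 0 48 0 0 0 0;1 0 48 0 0 0 0;1 0 48 0 0 0 0;1 0 48 0 0 0 0;1 0 48 0 0 0 0;1 0 48 0 0 0 0;1 0 48 0 0 0 0;1 0 48 0 0 0 0;1 0 48 0 0 0 0'; python3 -m handwheel '1 0 48 -20 -0.12 0 0;1 0 48 -20 -0.12 0 0;1 0 48 -20 -0.12 0 0;1 0 48 -20 -0.12 0 0;1 0 48 -20 -0.12 0 0;1 0 48 0 -0.1 0 0;1 0 48 0 -0.1 0 0;1 0 48 0 -0.1 0 0;1 0 0 0 0 0 0;1 0 0 0 0 0 0'; cat > meas.py <<'E'
from h import *
import sys
k=sys.argv[1]
a,p=snap('top','t'+k);b,q=snap('scene','s'+k)
cv2.imwrite(f'pics/t{k}c.png',cv2.resize(a[120:290,130:410],None,fx=2.8,fy=2.8))
pads=dict(cream=[(442.9,92),(447.4,96.6)],tan=[(452.9,7),(457.4,11.7)],brown=[(465.5,-65.4),(469.5,-59.9)],black=[(471.1,-146.8),(475,-141.8)])
for n,(P,Q) in pads.items():
  for im,pp,c,w in((a,p,P,'top'),(b,q,Q,'scene')):
    for t in(12,18,24):
      g,r,e,er=lid(im,pp,'',(c[0],c[1],35),t); print(n,w,t,'off',(g-c).round(1),'r',round(r,1),'enc',(e-c).round(1),round(er,1))
E
python3 meas.py 14
```

```text
clock: 24.4
eef_pos: [558.5, 247.8, 207.9]
tool_rot: [2.238, 1.552, 2.269]
force: [1.0, -0.6, 0.8]
width: 85.5
clock: 25.4
eef_pos: [282.4, 550.3, 212.9]
tool_rot: [1.538, 1.535, 2.556]
force: [2.0, -0.9, -0.3]
width: 85.2
cream top 12 off [1.6 0.6] r 28.5 enc [2.1 0.6] 29.1
cream top 18 off [1.8 0.8] r 29.2 enc [2.2 0.8] 29.7
cream top 24 off [ 2.7 12.3] r 82.3 enc [ 2.5 -0.8] 139.6
cream scene 12 off [-1.7 -1.4] r 26.8 enc [-3.3 -2.6] 28.9
cream scene 18 off [-2.7 -7.4] r 31.0 enc [ -3.5 -16. ] 42.7
cream scene 24 off [14.  45.3] r 74.1 enc [16.7 40.4] 107.6
tan top 12 off [0.9 0.3] r 22.9 enc [0.8 0.2] 23.7
tan top 18 off [0.1 3.7] r 30.4 enc [-1.1  0. ] 33.5
tan top 24 off [ 11.1 -23.2] r 132.4 enc [  6.4 -32.8] 259.2
tan scene 12 off [-3.7 -1.7] r 23.8 enc [-4.7 -0.8] 25.6
tan scene 18 off [-2.6  0.8] r 35.7 enc [  5.  -10.5] 55.0
tan scene 24 off [-6.6 36. ] r 57.4 enc [-31.6  44.9] 107.3
brown top 12 off [0.9 0.9] r 21.9 enc [1.2 0.9] 22.7
brown top 18 off [0.9 0.9] r 22.5 enc [1.2 1. ] 23.4
brown top 24 off [0.9 0.9] r 23.2 enc [0.9 1. ] 24.1
brown scene 12 off [-2.  -1.7] r 21.3 enc [-2.  -2.1] 22.3
brown scene 18 off [-2.  -1.7] r 22.4 enc [-1.8 -1.8] 23.3
brown scene 24 off [4.4 2.2] r 28.8 enc [4.8 1.5] 32.0
black top 12 off [0.5 0.5] r 21.8 enc [0.8 0.2] 22.4
black top 18 off [0.6 0.5] r 22.5 enc [1.  0.1] 23.3
black top 24 off [0.7 0.4] r 23.2 enc [ 1.2 -0.3] 24.2
black scene 12 off [-2.1 -1.8] r 20.5 enc [-2.7 -2. ] 21.4
black scene 18 off [-2.2 -1.8] r 21.4 enc [-2.5 -2. ] 22.1
black scene 24 off [-2.1 -1.8] r 22.3 enc [-2.5 -1.7] 23.0
```

```bash
ls pics/t14c.png
```

```text
pics/t14c.png
```

View pics/t14c.png

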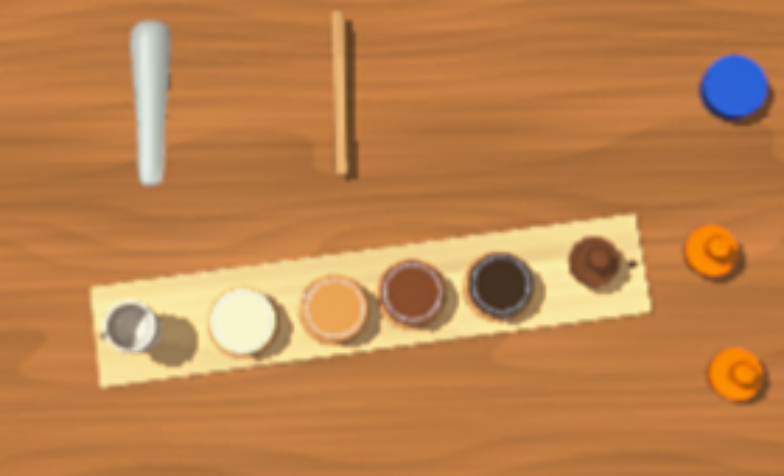

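Top view: cream (243,322), tan (334,308), brown (412,293) and black (500,286) are centred on their pads within about 2 mm. The cup (132,327) and brush (597,261) haven't moved, and the arm is clear. Handing in.

```bash
python3 -m handwheel '1 0 0 0 0 0 0;1 0 0 0 0 0 0'; python3 -c "
from cell import ctrl
print(ctrl.finish_job())"
```

```text
clock: 25.7
eef_pos: [284.4, 548.5, 212.8]
tool_rot: [1.559, 1.535, 2.572]
force: [-0.3, 0.4, 0.3]
width: 85.1
the job is handed in; nothing more can be done
None
```

The four tins stand lid up on their pads in order of shade: cream on pad1 beside the egg cup, tan on pad2, brown on pad3, and black on pad4 next to the round brush. I handed the job in at about 25.7 s, with the arm clear and the gripper open.

- **Centring:** the last top view puts every tin within about 2 mm of its pad centre. The scene camera disagrees slightly, by 2–4 mm the opposite way. The largest figure is tan, about 4 mm in scene against 1 mm in top. I put this down to the roughly 2 mm calibration error, so true offsets are probably 1–2 mm.
- **Failed measurements:** the looser colour masks for cream and tan, and one for brown in the scene view, spilled onto the pads or board. I ignored those readings.
- **Left alone:** the egg cup, round brush, shoe horn, slim brush, blue tin and orange look-alikes look unmoved in the top view. I only judged this by eye.
- **Forces:** every force reading I took was under about 3 N.

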